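# Hang the tasting cup on the cup carousel and present it

### The arm

A 6-joint arm with a two-finger parallel gripper is mounted at the origin on a cart in front of the work surface, level with it; the furniture and walls round the work are solid. World frame = base frame: x ahead of the robot, y to its left, z up, the work surface at z = 0. Lengths are in mm, angles in rad, forces in N, time in s.
With the tool pointing down it reaches from about 250 to 775 mm from the base axis. Payload 4 kg.
Tool frame: the origin (TCP) lies midway between the tips of the shut fingers; the grasp point (between the pads) lies 19 mm behind it; x points along the fingers, y is the direction in which the jaws open and shut, and the axes are right-handed (so a half turn about x gives the same grasp; the last joint's range is limited). The gripper opens to 94 mm and grips with 3 to 60 N. Pads are 16 mm wide; open, the fingers measure 119 mm over their backs; the gripper's body (75 mm by 177 mm) begins 78 mm behind the grasp point.
Start: joints at [1.045, 0.087, 1.371, -0, 1.684, -0.103], TCP at [225.685, 501.584, 205.506] pointing down, gripper open.
Joint ranges: [-3.1, 3.1], [-0.76, 2.03], [0.27, 2.55], [-1.08, 4.22], [0.17, 2.65], [-2.57, 2.57]. Speed limits (rad/s): [2.79, 2.79, 3.14, 3.14, 3.14, 3.14].

### API

Orientations are given as [roll, pitch, yaw] about the fixed x, y, z axes, in that order (R = Rz(yaw) Ry(pitch) Rx(roll)).
In Python, from workcell import ctrl, viewer gives the robot as it stands.
- The arm moves only by the tool play_rows, never from a script. Its argument "moves" is a list of rows, each a list of 7 numbers: the closure, from 0 (fully open) to 1 (shut), then the shift along the tool's x, y, z in units of 30 mm (1.0 is 30 mm), then the turn, a rotation vector about the tool's x, y, z in units of 6 degrees (1.0 is 6 degrees). In form: [[claw, dx, dy, dz, wx, wy, wz], ...]. A call has 1 to 20 rows; each row is the pose to reach, as a shift and turn from the pose measured when the call began, along the tool's axes at that moment; what a row does not reach only later rows make up. A row lasts 1/12 s, in which the tool goes at most 41.7 mm and 7.16 degrees, less where a joint would pass 70% of its speed; a pose out of reach is approached as far as the arm can. A call with a gripper value outside its range is refused whole. The fingers move at their own pace and stop on an object; the grip force is fixed at half the most. Time passes only in rows, so rows that repeat a pose let the fingers close. It gives the time, the measured TCP pose, the force and the opening at its end, in the units of the state.
- ctrl.read_state(): the state, without advancing time (a new reading comes with each control period).
- viewer.capture(name): name is "scene" or "top"; returns (picture, depth): 480x640x3 uint8, blue, green, red; 480x640 float32, mm along the optical axis (not along the pixel's ray), 0 where there is no reading.
- viewer.calibration(name): a dict with "vfov" (degrees; the focal length in pixels is half the picture's height over the tangent of half this angle, whatever the lens; pixels are square), "cx", "cy" (the principal point, pixels), "R" (3x3) and "t" (3): a world point X has camera coordinates R X + t. Camera axes: x right, y down, z forward; pixel columns grow to the right and rows downward; lengths in mm; the calibration is good to about 2 mm. A picture is of the moment at which its call begins. calibration takes no time and is no camera call.
- ctrl.sign_off(): hands the job in, once; it reports no verdict.
The state is a dict: "t": time; "q": joint angles; "qd": joint speeds; "joint_efforts": joint torques, N m; "tcp_pos": TCP position; "tcp_rot": TCP orientation; "contact_force": force on the tool from outside, world axes, zero at the start; "torque": the same for the moment, N m; "gripper_width": opening from 0.0 (shut) to 1.0 (fully open).
Only numpy, scipy, OpenCV 4.12 (cv2) and the standard library are available. Lean on these libraries where they do the work, as an engineer would, in place of code of your own. Each camera call takes 0.05 s, during which the arm holds its last target. There are 200 camera calls.

### The job

Take the tasting cup from its slanted cradle and put it mouth down over the bare post of the cup carousel, fully down on the turntable, and let it go. Then turn the carousel until that cup stands squarely at the front, over the small nose on the carousel's base, and finish while still gripping the wooden crossbar handle on top, holding the turntable still. Leave the ribbon spool, the carton and the price card where they are.

Things in the scene. Friction and masses are not known exactly. Their poses are not given: they have to be found in the camera images.
- cup: White handleless tasting cup, a straight beaker 50 mm in outer diameter, 80 mm long, inside 43 mm wide and 75 mm deep, 0.10 to 0.21 kg, centre of mass 35 mm from the closed end (gripped far from there it swings). Origin: centre of the closed end, outside; z axis towards the mouth (at z = +80 mm). It lies loose in the cradle, mouth downhill; the closed end sticks out 20 mm above the trough, sides free to grip.
- cradle: Fixed wooden cradle: a V trough on a foot of 110 x 90 x 10 mm, sloping down at 45 degrees towards its +x (at yaw 0 away from the robot; it starts turned up to 45 degrees clockwise from that), with a stop at the low end against which the cup's mouth rests. Origin at the centre of the foot's underside. The trough walls reach up to about 16 mm below the cup's axis, measured at right angles to that axis.
- carousel_base: Fixed dark wooden base of the cup carousel, a disc 250 mm across and 12 mm high; origin at the centre of its underside, on the turning axis. Its front is its own -x direction, where a small nose 22 mm wide with a steel dot sticks out to 150 mm from the axis.
- turntable (a joint): Angle of the carousel's turntable on its base, rad, counterclockwise positive seen from above; 0 when the bare post is exactly at the front, over the nose. It starts between about 0.8 and 2.0. It turns freely either way with light friction (about 0.05 N m) and stays where it is left.
- post_foot (a point): Centre of the foot of the bare post, on the turntable's upper face (26 mm above the counter), 90 mm from the turning axis. The steel post is upright, 30 mm in diameter with a rounded top, 55 mm tall. The cup set over it comes to rest with its rim on the turntable and its closed end 106 mm above the counter. The two other posts, 120 degrees to either side of it, are covered by broader low cups (62 mm wide, 55 mm tall) that are fixed.
- handle (a point): Wooden crossbar handle fixed on top of the carousel's central column, turning with the turntable about the axis: 56 mm long, 16 mm thick, 22 mm tall; the point is its centre, 111 mm above the counter; its x axis runs along the bar (56 mm) and -x points towards the bare post. Its top, 122 mm above the counter, is the highest part of the carousel.
- ribbon_spool: Bystander: ribbon spool lying flat, 56 mm across, 20 mm high; origin at the centre of its underside.
- low_carton: Bystander: low carton with a cream lower band, 37 x 50 x 72 mm; origin at the centre of its underside.
- price_card: Bystander: small price card on a wooden foot, 18 x 58 x 38 mm; origin at the centre of its underside.

How it is judged:
By the outcome, as a careful person would: the job done as asked, in the order asked, and still so for the second after the job is handed in, while the arm keeps its last pose, push and grip.
It also fails if it takes over 69 s, if anything falls off the work surface, if the arm or the gripper's body presses on something with over 40 N, if the wrist force passes 120 N, or if a joint passes its speed limit or range.

## Working session

There is one attempt and no reset: what is moved stays moved. The work goes in short steps, Python scripts to look and compute and a tool call to move; the robot and the scene stay as the last step left them, time stands still between calls to the robot, and variables do not carry over. Pictures are saved under pics/ and viewed, about 8 in all and at most 12, crops included, and the job is handed in when it is done.

Besides the shell and the picture viewer there is one more tool, called after ">>>" by a JSON object that holds its "method" and its "body". play_rows: Moves the arm, as the interface text tells. Its arguments: {"type":"object","properties":{"moves":{"type":"array"}},"required":["moves"]}

```bash
ls; mkdir -p pics; python3 - <<'E'
from workcell import ctrl, viewer
import cv2, numpy as np
print(ctrl.read_state())
for n in ("scene","top"):
    c=viewer.calibration(n); print(n,c)
    im,d=viewer.capture(n); cv2.imwrite(f"pics/{n}0.png",im); np.save(f"pics/{n}0.npy",d)
E
```

```text
pics
{'t': 0.0, 'q': array([ 1.04492691e+00,  8.79535854e-02,  1.37222993e+00, -7.30824956e-06,
        1.68359170e+00, -1.03058756e-01]), 'qd': array([-0.00101782, -0.00078361, -0.0011463 ,  0.00155399,  0.00287324,
       -0.0010639 ]), 'joint_efforts': array([ 3.62058163e-04, -3.40170908e+01, -3.02434623e+01,  7.19301123e-02,
        3.28040973e-02, -1.65410884e-04]), 'tcp_pos': array([225.39183741, 501.10275645, 204.31728834]), 'tcp_rot': array([-1.67052708,  1.56861375, -2.09333856]), 'contact_force': array([ 0.07631921,  0.48904805, -0.13225224]), 'torque': array([-0.0088152 , -0.00309808, -0.01682487]), 'gripper_width': 1.001825104164983}
scene {'vfov': 54.31216985414967, 'cx': 323.7339540952716, 'cy': 243.5115937578377, 'R': array([[-0.80072815, -0.59897566,  0.00791139],
       [-0.39211748,  0.51411833, -0.76284089],
       [ 0.45285574, -0.61393037, -0.64653784]]), 't': array([450.05889169, 260.14985936, 992.94022967])}
top {'vfov': 56.82855715938991, 'cx': 323.37002470674946, 'cy': 235.64790922330673, 'R': array([[-4.05365467e-04, -9.99219106e-01,  3.95096801e-02],
       [-9.87998261e-01, -5.70265506e-03, -1.54359697e-01],
       [ 1.54464469e-01, -3.90980673e-02, -9.87224427e-01]]), 't': array([ 32.43640111, 537.42313598, 963.15096871])}
```

View pics/scene0.png

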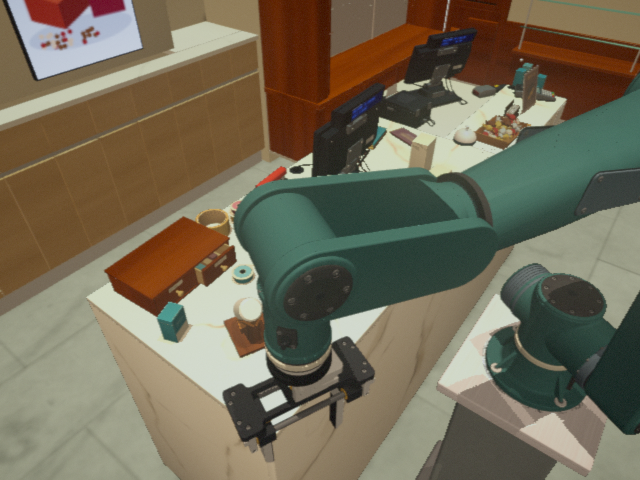

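View pics/top0.png

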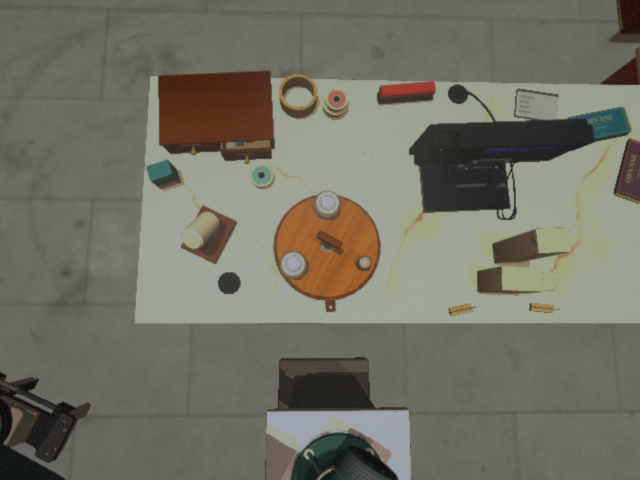

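The top view shows the carousel centred near (328,246), with its nose at (331,305). The bare post is near (364,263), the handle at (329,241), and the cup in its cradle at (203,228), closed end at lower left. Next I'll enlarge this area and compute positions from depth.

```bash
cat > h.py <<'E'
import numpy as np, cv2
from workcell import ctrl, viewer
from scipy.spatial.transform import Rotation as Ro
def K(n):
    c=viewer.calibration(n); return 240/np.tan(np.radians(c["vfov"]/2)),c
def cloud(n,d):
    f,c=K(n); v,u=np.mgrid[:480,:640]
    P=np.stack([(u-c["cx"])/f*d,(v-c["cy"])/f*d,d],-1)
    return (P-c["t"])@c["R"]     # world; invalid where d==0
def proj(n,X):
    f,c=K(n); p=np.atleast_2d(X)@c["R"].T+c["t"]; return np.c_[f*p[:,0]/p[:,2]+c["cx"],f*p[:,1]/p[:,2]+c["cy"]]
def ray(n,u,v,z):
    f,c=K(n); r=c["R"].T@[(u-c["cx"])/f,(v-c["cy"])/f,1]; o=-c["R"].T@c["t"]; return o+r*(z-o[2])/r[2]
def circ(p):
    A=np.c_[2*p[:,:2],np.ones(len(p))]; s=np.linalg.lstsq(A,(p[:,:2]**2).sum(1),rcond=None)[0]
    return s[0],s[1],np.sqrt(s[2]+s[0]**2+s[1]**2)
E
python3 - <<'E'
from h import *
im=cv2.imread("pics/top0.png"); d=np.load("pics/top0.npy"); W=cloud("top",d)
cv2.imwrite("pics/crop.png",cv2.resize(im[140:320,140:400],None,fx=3,fy=3,interpolation=cv2.INTER_CUBIC))
def box(u0,u1,v0,v1,z0,z1):
    w=W[v0:v1,u0:u1].reshape(-1,3); dd=d[v0:v1,u0:u1].ravel(); return w[(dd>0)&(w[:,2]>z0)&(w[:,2]<z1)]
print("counter z",np.median(box(230,270,200,215,-30,30)[:,2]))
p=box(270,385,190,310,17,36); print("turntable",len(p),np.median(p[:,2]))
xy=p[:,:2]; hull=cv2.convexHull(xy.astype(np.float32))[:,0]; print(circ(hull), cv2.minEnclosingCircle(xy.astype(np.float32)))
for nm,b in dict(post=(352,378,250,278,60,95),handle=(310,348,225,260,105,135),cupA=(308,345,185,225,70,95),cupB=(275,310,248,285,70,95)).items():
    p=box(*b); print(nm,len(p),p.mean(0).round(1),p.max(0).round(1),p.min(0).round(1))
    if nm=="handle":
        w,V=np.linalg.eigh(np.cov(p[:,:2].T)); print(V[:,1],np.degrees(np.arctan2(*V[::-1,1])))
p=box(175,240,200,265,45,140); print("cup",len(p),p.mean(0),p.min(0),p.max(0))
w,V=np.linalg.eigh(np.cov(p.T)); print(w,V)
E
```

```text
counter z 0.9597446225428954
turntable 6563 26.752359137174942
(np.float64(514.0196757201146), np.float64(24.144954412599873), np.float64(119.19200220167563)) ((505.6127624511719, 22.659109115600586), 130.18624877929688)
post 150 [473.9 -52.9  77.9] [487.9 -39.5  85.2] [460.2 -69.2  60.9]
handle 222 [517.   25.1 121.1] [534.9  50.4 126. ] [499.2  -2.  105.3]
[0.47629105 0.87928769] 61.55655675899786
cupA 422 [606.6  26.8  77.1] [633.7  51.5  85.9] [5.823e+02 4.000e-01 7.010e+01]
cupB 455 [470.8 101.2  77.2] [496.2 129.1  84.8] [446.   75.   70.1]
cup 925 [538.3640253  295.54935672 101.18695128] [500.01195284 265.3477153   45.28826669] [586.25715126 331.81886607 128.60556797]
[108.83555041 208.34105257 692.40618064] [[ 0.04462057  0.70885819 -0.70393826]
 [-0.73924376  0.49738933  0.45400718]
 [ 0.67195808  0.5001239   0.54621279]]
```

View pics/crop.png

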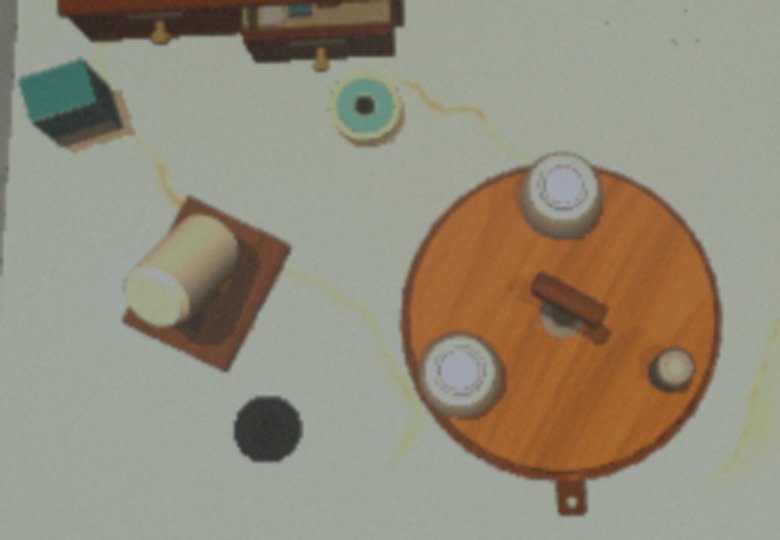

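The crop shows the cup's closed end at about (155,297) and its mouth side at about (215,235). The foot corners are (187,197), (290,246), (228,371) and (123,322), and the nose dot is at (571,502). The post, handle and two fixed cups all agree on an axis at (517,25), with post radius 89 mm. Next I'll fit the cup cylinder and the nose direction.

```bash
python3 - <<'E'
from h import *
from scipy.optimize import least_squares
d=np.load("pics/top0.npy"); W=cloud("top",d)
dot=ray("top",140+571/3-.33,140+502/3-.33,12); C=np.array([517,25.])
v=dot[:2]-C; print("dot",dot,np.hypot(*v),"front deg",np.degrees(np.arctan2(v[1],v[0]))%360)
for q in [(187,197),(290,246),(228,371),(123,322)]: print("foot",ray("top",140+q[0]/3-.33,140+q[1]/3-.33,10).round(1))
w=W[200:265,175:240].reshape(-1,3); p=w[(w[:,2]>60)&(w[:,2]<140)]
def res(s):
    a=np.radians(s[3]); ax=np.array([np.cos(a),np.sin(a),-1])/2**.5
    r=p-s[:3]; l=r@ax; rad=np.linalg.norm(r-l[:,None]*ax,axis=1)
    qx,qy=rad-25,np.abs(l-40)-40
    return np.hypot(np.maximum(qx,0),np.maximum(qy,0))+np.minimum(np.maximum(qx,qy),0)
s=least_squares(res,[515,310,105,-33],loss="soft_l1",f_scale=2,x_scale=[10,10,10,10]); r=res(s.x)
print("cup closed end",s.x.round(1),"rms",np.sqrt((r**2).mean()),"med|r|",np.median(abs(r)),len(p))
st=ctrl.read_state(); R=Ro.from_euler("xyz",st["tcp_rot"]).as_matrix(); print(R.round(3))
E
```

```text
dot [377.70962214  17.68416383  12.        ] 139.48236742308285 front deg 183.00653745193588
foot [612.2 316.1  10. ]
foot [574.  235.4  10. ]
foot [476.6 279.5  10. ]
foot [513.9 360.6  10. ]
cup closed end [516.1 312.9 111.7 -25.7] rms 1.2413676095877373 med|r| 0.7364349413378974 907
[[-0.001  0.41   0.912]
 [-0.002  0.912 -0.41 ]
 [-1.    -0.002 -0.   ]]
```

Numbers agree: nose dot is at 139 mm, front at 183.0°, post at about 241.2° (turntable about 1.016 rad). Cradle yaw is about -25.3° from both the foot and the cylinder fit. The grasp will run along the cup axis with the jaws horizontal.

```bash
cat >> h.py <<'E'
def frame(x,yaw):   # tool x direction, horizontal tool y yaw (deg)
    x=np.array(x,float); x/=np.linalg.norm(x); y=np.array([np.cos(np.radians(yaw)),np.sin(np.radians(yaw)),0])
    return np.c_[x,y,np.cross(x,y)]
def row(pos,R):
    s=ctrl.read_state(); R0=Ro.from_euler("xyz",s["tcp_rot"]).as_matrix()
    return np.r_[R0.T@(np.array(pos)-s["tcp_pos"])/30, np.degrees(Ro.from_matrix(R0.T@R).as_rotvec())/6].round(3)
E=np.array([516.1,312.4,111.7]); H=np.radians(-25.3); A=np.array([np.cos(H),np.sin(H),-1])/2**.5
RG=frame(A,64.7); DOWN=lambda yaw: frame([0,0,-1],yaw)
E
python3 -c "
from h import *
print(row(E-40*A,RG), row(E+52*A,RG))"
```

```text
[ 2.149 -1.739 10.475  0.178 -7.502 -0.052] [ 4.317 -1.776 12.644  0.178 -7.502 -0.052]
```

>>> {"method": "play_rows", "body": {"moves": [[0,0.5,-0.4,2.5,0.04,-1.8,0],[0,1,-0.8,5,0.09,-3.6,0],[0,1.6,-1.3,7.8,0.14,-5.6,-0.04],[0,2.15,-1.74,10.475,0.18,-7.5,-0.05],[0,2.15,-1.74,10.475,0.18,-7.5,-0.05],[0,2.15,-1.74,10.475,0.18,-7.5,-0.05],[0,2.15,-1.74,10.475,0.18,-7.5,-0.05],[0,2.15,-1.74,10.475,0.18,-7.5,-0.05],[0,2.15,-1.74,10.475,0.18,-7.5,-0.05],[0,2.15,-1.74,10.475,0.18,-7.5,-0.05],[0,2.15,-1.74,10.475,0.18,-7.5,-0.05],[0,2.15,-1.74,10.475,0.18,-7.5,-0.05],[0,2.15,-1.74,10.475,0.18,-7.5,-0.05],[0,2.15,-1.74,10.475,0.18,-7.5,-0.05]]}}

```text
t: 1.27
tcp_pos: [490.1, 325.7, 140.6]
tcp_rot: [0.002, 0.785, -0.438]
contact_force: [-1.5, -0.4, -0.2]
gripper_width: 1.001
```

```bash
python3 -c "
from h import *
print(row(E-40*A,RG), row(E+52*A,RG), ctrl.read_state()['q'].round(2))
im,d=viewer.capture('top'); cv2.imwrite('pics/t1.png',cv2.resize(im[140:300,120:320],None,fx=4,fy=3.75))
im,d=viewer.capture('scene'); cv2.imwrite('pics/s1.png',im)"
```

```text
[ 0.036 -0.029  0.005 -0.002 -0.001 -0.021] [ 3.103e+00 -3.600e-02  5.000e-03 -2.000e-03 -1.000e-03 -2.100e-02] [ 0.91  0.09  1.71 -0.81  1.25  0.01]
```

View pics/t1.png

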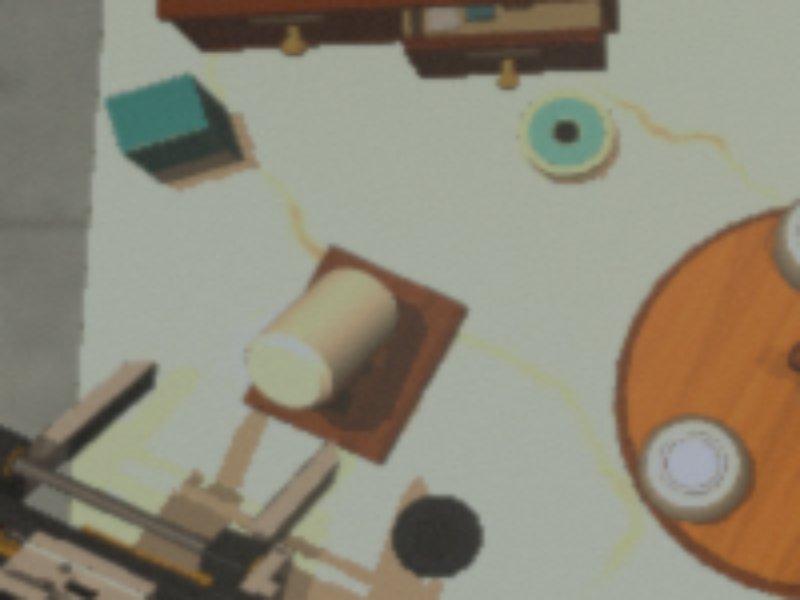

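The picture shows fingertips at about (150,368) and (333,450), straddling the cup axis, with the closed end at about (290,370). I'll check this against the projection.

```bash
python3 -c "
from h import *
s=ctrl.read_state(); R=Ro.from_euler('xyz',s['tcp_rot']).as_matrix(); t=s['tcp_pos']
c=lambda X:((proj('top',X)-[120,140]+.5)*[4,3.75]).round(0)
print(c([t,t+47*R[:,1],t-47*R[:,1],E,E+80*A, E+25*R[:,1],E-25*R[:,1],E+25*R[:,2],E-25*R[:,2]]))"
```

```text
[[241. 416.]
 [157. 378.]
 [325. 454.]
 [284. 376.]
 [359. 305.]
 [241. 357.]
 [327. 395.]
 [292. 342.]
 [277. 409.]]
```

The lateral match is within about 1-2 mm, so I'll advance along the axis and grip.

>>> {"method": "play_rows", "body": {"moves": [[0,0.6,-0.03,0,0,0,0],[0,1.2,-0.03,0,0,0,0],[0,1.8,-0.03,0,0,0,0],[0,2.4,-0.03,0,0,0,0],[0,2.9,-0.03,0,0,0,0],[0,3.1,-0.03,0,0,0,0],[0,3.1,-0.03,0,0,0,0],[0,3.1,-0.03,0,0,0,0],[0,3.1,-0.03,0,0,0,0]]}}

```text
t: 2.12
tcp_pos: [549.3, 297.3, 75.7]
tcp_rot: [0.004, 0.785, -0.437]
contact_force: [0.5, -0.8, 0.8]
gripper_width: 1.0
```

>>> {"method": "play_rows", "body": {"moves": [[0.3,0,0,0,0,0,0],[0.4,0,0,0,0,0,0],[0.6,0,0,0,0,0,0],[1,0,0,0,0,0,0],[1,0,0,0,0,0,0],[1,0,0,0,0,0,0],[1,0,0,0,0,0,0],[1,0,0,0,0,0,0],[1,0,0,0,0,0,0],[1,0,0,0,0,0,0],[1,0,0,0,0,0,0],[1,0,0,0,0,0,0]]}}

```text
t: 3.12
tcp_pos: [549.2, 296.8, 75.7]
tcp_rot: [0.002, 0.785, -0.439]
contact_force: [-2.2, -2.1, 2.3]
gripper_width: 0.527
```

```bash
python3 -c "
from h import *
s=ctrl.read_state(); print(s['gripper_width']*94,s['contact_force'],s['q'].round(2)); t=s['tcp_pos']
print('up', row(t+[0,0,130],RG), row(t+[-60,-60,150],DOWN(20)))"
```

```text
49.57330843210517 [-2.21824534 -2.06294653  2.27516972] [ 0.78  0.18  1.75 -0.86  1.07  0.03]
up [-3.062  0.007  3.066 -0.005  0.006 -0.018] [-4.213 -2.653  2.866  7.057  7.107 -2.943]
```

The jaws stopped at 49.6 mm, so the cup is gripped. Now I'll lift it straight up.

>>> {"method": "play_rows", "body": {"moves": [[1,-0.2,0,0.2,0,0,0],[1,-0.5,0,0.5,0,0,0],[1,-1,0,1,0,0,0],[1,-1.6,0,1.6,0,0,0],[1,-2.2,0,2.2,0,0,0],[1,-2.7,0,2.7,0,0,0],[1,-3.06,0,3.06,0,0,0],[1,-3.06,0,3.06,0,0,0],[1,-3.06,0,3.06,0,0,0]]}}

```text
t: 3.87
tcp_pos: [549.2, 297.2, 206.6]
tcp_rot: [0.006, 0.785, -0.436]
contact_force: [-0.9, -0.0, -2.3]
gripper_width: 0.528
```

```bash
python3 -c "
from h import *
s=ctrl.read_state(); print(s['gripper_width']*94,s['contact_force'],s['q'].round(2)); t=s['tcp_pos']
a=row(t+[-40,-60,0],DOWN(64.7)); print(a)"
```

```text
49.59583177136957 [-0.891718   -0.02728596 -2.3091533 ] [ 0.78  0.06  1.61 -0.77  1.26 -0.18]
[-2.570e-01 -2.378e+00 -2.420e-01 -6.000e-03  7.506e+00 -4.400e-02]
```

>>> {"method": "play_rows", "body": {"moves": [[1,0,-0.2,0,0,0.6,0],[1,-0.05,-0.6,-0.05,0,1.6,0],[1,-0.1,-1,-0.1,0,2.7,0],[1,-0.13,-1.4,-0.13,0,3.8,0],[1,-0.17,-1.7,-0.17,0,4.9,0],[1,-0.2,-2,-0.2,0,6,0],[1,-0.25,-2.3,-0.24,0,7,-0.03],[1,-0.257,-2.38,-0.24,0,7.5,-0.04],[1,-0.257,-2.38,-0.24,0,7.5,-0.04],[1,-0.257,-2.38,-0.24,0,7.5,-0.04]]}}

```text
t: 4.7
tcp_pos: [509.1, 236.2, 204.1]
tcp_rot: [-2.039, 1.568, -2.483]
contact_force: [0.3, -0.1, -1.2]
gripper_width: 0.526
```

```bash
python3 -c "
from h import *
s=ctrl.read_state(); print(s['gripper_width']*94,s['contact_force'],s['q'].round(2))
p=[473.6,-53.6,165]
print(row(p,DOWN(-28.7)))"
```

```text
49.40471740271192 [ 0.25967721 -0.12391207 -1.17416196] [ 0.33  0.11  1.34 -0.    1.69 -0.79]
[ 1.3210e+00 -9.2280e+00  3.0810e+00  1.5544e+01  1.0000e-02  2.7000e-02]
```

>>> {"method": "play_rows", "body": {"moves": [[1,0,-0.3,0.1,0.5,0,0],[1,0,-0.9,0.3,1.5,0,0],[1,0,-1.6,0.5,2.6,0,0],[1,0,-2.3,0.75,3.7,0,0],[1,0,-3,1,4.8,0,0],[1,0,-3.7,1.2,5.9,0,0],[1,0,-4.4,1.4,7,0,0],[1,0,-5.1,1.7,8.2,0,0],[1,0,-5.8,1.9,9.4,0,0],[1,0,-6.5,2.2,10.6,0,0],[1,0,-7.2,2.4,11.8,0,0],[1,0.1,-7.9,2.6,13,0,0],[1,0.3,-8.5,2.85,14.2,0,0],[1,0.6,-9,3,15,0,0.02],[1,0.9,-9.2,3.08,15.54,0.01,0.03],[1,1.1,-9.23,3.08,15.54,0.01,0.03],[1,1.2,-9.23,3.08,15.54,0.01,0.03],[1,1.2,-9.23,3.08,15.54,0.01,0.03],[1,1.2,-9.23,3.08,15.54,0.01,0.03]]}}

```text
t: 6.28
tcp_pos: [473.5, -52.6, 168.5]
tcp_rot: [2.871, 1.571, 0.802]
contact_force: [-0.1, 0.4, -1.5]
gripper_width: 0.529
```

```bash
python3 - <<'E'
from h import *
s=ctrl.read_state(); print(s['gripper_width']*94,s['contact_force'],s['q'].round(2))
im,d=viewer.capture('scene'); np.save('pics/s2.npy',d)
p=proj('scene',[[473.6,-53.6,81],[473.6,-53.6,26]]); print(p)
u,v=p[0].astype(int); u0,v0=max(0,u-100),max(0,v-100)
print(u0,v0); cv2.imwrite('pics/s2.png',cv2.resize(im[v0:v0+150,u0:u0+200],None,fx=4,fy=4,interpolation=cv2.INTER_CUBIC))
im,d=viewer.capture('top'); cv2.imwrite('pics/t2.png',cv2.resize(im[170:330,250:450],None,fx=4,fy=3.75)); np.save('pics/t2.npy',d)
E
```

```text
49.73540784616896 [-0.14049931  0.4486601  -1.50614799] [-0.23 -0.07  1.6   0.    1.61  0.27]
[[364.52867588 237.64175449]
 [363.17664181 253.85646475]]
264 137
```

View pics/s2.png

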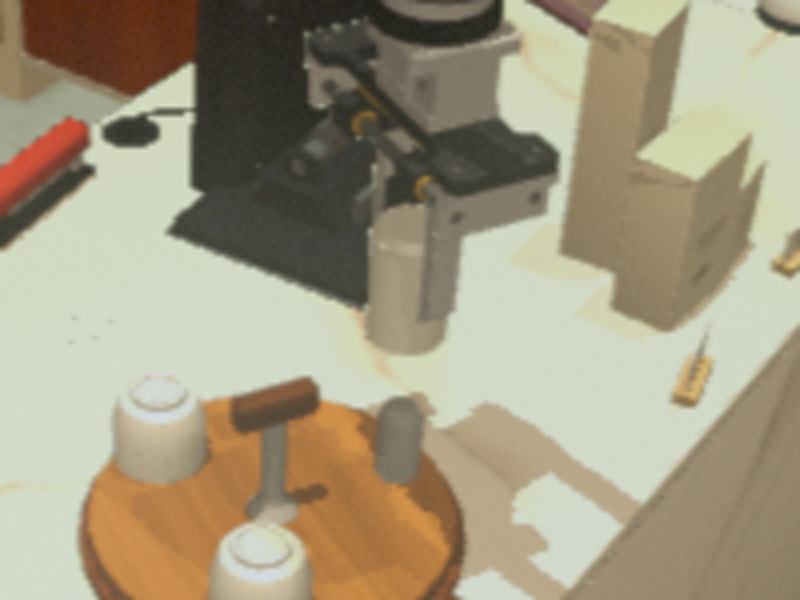

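The cup hangs upright, mouth down, at about (405,280) in the crop, with the post below at about (399,440). I'll measure their relative offset from the depth images.

```bash
python3 - <<'E'
from h import *
from scipy.optimize import least_squares
def fitr(p,r,x0): 
    s=least_squares(lambda c:np.hypot(p[:,0]-c[0],p[:,1]-c[1])-r,x0,loss="soft_l1",f_scale=1); return s.x.round(1),len(p),np.abs(s.fun).mean().round(2)
for n,f in (("scene","pics/s2.npy"),("top","pics/t2.npy")):
    W=cloud(n,np.load(f)).reshape(-1,3); near=np.hypot(W[:,0]-473.6,W[:,1]+53.6)<45
    p=W[near&(W[:,2]>36)&(W[:,2]<70)]; print(n,"post",fitr(p,15,[473,-53]))
    q=W[near&(np.hypot(W[:,0]-473.6,W[:,1]+53.6)<27)&(W[:,2]>115)&(W[:,2]<225)]; print(n,"cup",fitr(q[q[:,2]<210],25,[473,-53]), np.percentile(q[:,2],[0,2,98,100]) if len(q) else "")
    for z0 in (140,160,180):
        k=q[(q[:,2]>z0)&(q[:,2]<z0+20)]; print(z0, fitr(k,25,[473,-53]) if len(k)>20 else len(k))
    h=W[(np.hypot(W[:,0]-517,W[:,1]-25)<35)&(W[:,2]>114)&(W[:,2]<135)]
    w,V=np.linalg.eigh(np.cov(h[:,:2].T)); print("handle",h.mean(0).round(1),np.degrees(np.arctan2(*V[::-1,1]))%180)
E
```

```text
scene post (array([475.4, -53.6]), 114, np.float64(1.13))
scene cup (array([475.2, -52.4]), 170, np.float64(0.85)) [138.92813105 140.96041182 222.19375442 224.33480756]
140 (array([475.3, -52.5]), 76, np.float64(0.89))
160 (array([474.7, -52.4]), 41, np.float64(0.75))
180 (array([474.9, -52.3]), 37, np.float64(0.71))
handle [516.7  29.  119.4] 60.60450447587942
top post (array([473., -53.]), 0, np.float64(nan))
top cup (array([473., -53.]), 0, np.float64(nan)) 
140 0
160 0
180 0
handle [517.4  24.7 121.7] 61.06451416618198<stdin>:4: RuntimeWarning: Mean of empty slice.
  ret = ret.dtype.type(ret / rcount)
```

The cup is 1.2 mm off the post in y, and its mouth is 29 mm below the TCP. I'll lower it with that correction.

>>> {"method": "play_rows", "body": {"moves": [[1,0,0.02,0.04,0,0,0],[1,0.3,0.02,0.04,0,0,0],[1,0.7,0.02,0.04,0,0,0],[1,1.1,0.02,0.04,0,0,0],[1,1.5,0.02,0.04,0,0,0],[1,1.8,0.02,0.04,0,0,0],[1,2.0,0.02,0.04,0,0,0],[1,2.2,0.02,0.04,0,0,0],[1,2.4,0.02,0.04,0,0,0],[1,2.6,0.02,0.04,0,0,0],[1,2.8,0.02,0.04,0,0,0],[1,3.0,0.02,0.04,0,0,0],[1,3.2,0.02,0.04,0,0,0],[1,3.4,0.02,0.04,0,0,0],[1,3.5,0.02,0.04,0,0,0],[1,3.55,0.02,0.04,0,0,0],[1,3.55,0.02,0.04,0,0,0]]}}

```text
t: 7.8
tcp_pos: [473.8, -54.2, 62.2]
tcp_rot: [1.982, 1.57, -0.087]
contact_force: [1.1, -0.1, -1.8]
gripper_width: 0.526
```

>>> {"method": "play_rows", "body": {"moves": [[1,0.05,0,0,0,0,0],[1,0.1,0,0,0,0,0],[1,0.14,0,0,0,0,0],[1,0.18,0,0,0,0,0],[1,0.18,0,0,0,0,0]]}}

```text
t: 8.22
tcp_pos: [473.7, -54.2, 56.6]
tcp_rot: [2.28, 1.57, 0.21]
contact_force: [-0.2, -0.7, -1.2]
gripper_width: 0.528
```

>>> {"method": "play_rows", "body": {"moves": [[1,0.02,0,0,0,0,0],[1,0.04,0,0,0,0,0],[1,0.05,0,0,0,0,0]]}}

```text
t: 8.47
tcp_pos: [473.7, -54.2, 55.1]
tcp_rot: [2.278, 1.571, 0.208]
contact_force: [-0.6, 0.3, -1.4]
gripper_width: 0.528
```

>>> {"method": "play_rows", "body": {"moves": [[1,0.03,0,0,0,0,0],[1,0.05,0,0,0,0,0],[1,0.05,0,0,0,0,0]]}}

```text
t: 8.72
tcp_pos: [474.0, -54.3, 54.1]
tcp_rot: [1.881, 1.57, -0.188]
contact_force: [-1.6, -0.0, 0.8]
gripper_width: 0.524
```

>>> {"method": "play_rows", "body": {"moves": [[1,0.03,0,0,0,0,0],[1,0.05,0,0,0,0,0],[1,0.05,0,0,0,0,0]]}}

```text
t: 8.97
tcp_pos: [474.9, -54.8, 54.0]
tcp_rot: [1.719, 1.567, -0.35]
contact_force: [-1.3, -0.8, 4.4]
gripper_width: 0.525
```

Force is rising at z ≈ 54, so the rim is on the turntable. I'll release and retreat upward.

>>> {"method": "play_rows", "body": {"moves": [[0.3,0,0,0,0,0,0],[0,0,0,0,0,0,0],[0,0,0,0,0,0,0],[0,0,0,0,0,0,0],[0,0,0,0,0,0,0],[0,0,0,0,0,0,0],[0,0,0,0,0,0,0],[0,-0.3,0,0,0,0,0],[0,-0.8,0,0,0,0,0],[0,-1.5,0,0,0,0,0],[0,-2.3,0,0,0,0,0],[0,-3.1,0,0,0,0,0],[0,-3.6,0,0,0,0,0],[0,-3.7,0,0,0,0,0],[0,-3.7,0,0,0,0,0]]}}

```text
t: 10.22
tcp_pos: [475.4, -54.8, 166.8]
tcp_rot: [1.781, 1.564, -0.288]
contact_force: [0.3, -0.2, -0.6]
gripper_width: 1.0
```

```bash
python3 - <<'E'
from h import *
from scipy.optimize import least_squares
im,d=viewer.capture('scene'); cv2.imwrite('pics/s3.png',cv2.resize(im[180:300,264:424],None,fx=4,fy=4,interpolation=cv2.INTER_CUBIC))
W=cloud('scene',d).reshape(-1,3)
q=W[(np.hypot(W[:,0]-474,W[:,1]+54)<30)&(W[:,2]>33)&(W[:,2]<115)]; print("max z",np.percentile(q[:,2],[98,100]))
t=q[q[:,2]>102]; print("top",t.mean(0),len(t))
for a,b in ((33,65),(65,98)):
    p=q[(q[:,2]>a)&(q[:,2]<b)]; s=least_squares(lambda c:np.hypot(p[:,0]-c[0],p[:,1]-c[1])-25,[474,-54],loss="soft_l1"); print(s.x,abs(s.fun).mean(),len(p))
h=W[(np.hypot(W[:,0]-517,W[:,1]-25)<35)&(W[:,2]>114)&(W[:,2]<135)]
w,V=np.linalg.eigh(np.cov(h[:,:2].T)); print("handle",h.mean(0).round(1),np.degrees(np.arctan2(*V[::-1,1]))%180)
print(row([517,25,160],DOWN(-28.7)),ctrl.read_state()['q'].round(2))
E
```

```text
max z [106.71624939 108.69717911]
top [475.6186662  -49.66537493 104.74484093] 164
[477.31369866 -52.68913781] 0.9688743814165024 179
[477.31202452 -52.77741634] 1.213116843841473 189
handle [516.3  28.8 119.3] 61.68805832073157
[ 0.173 -0.027 -3.008  0.023 -0.007 -0.04 ] [-0.23 -0.07  1.61 -0.    1.6   0.27]
```

View pics/s3.png

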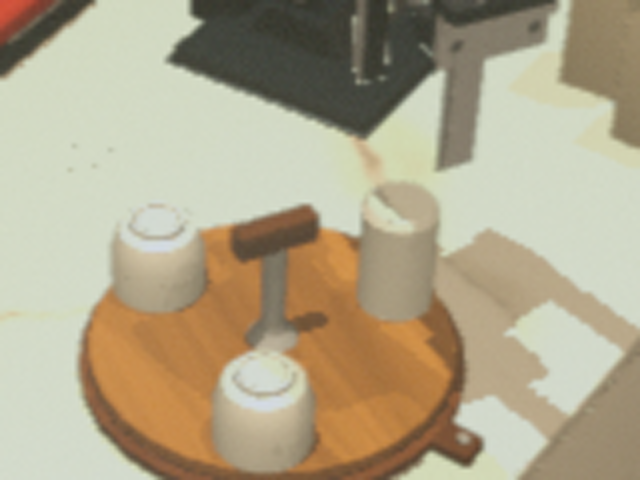

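The cup stands upright over the post at about (400,250), top at 106 mm and fully seated. The handle is at (275,232) in the crop, at about 61°. Now I'll move over the handle and come down to grip it.

>>> {"method": "play_rows", "body": {"moves": [[0,0,0,-0.3,0,0,0],[0,0,0,-0.9,0,0,0],[0,0,0,-1.6,0,0,0],[0,0,-0.02,-2.3,0,0,0],[0,0,-0.03,-2.8,0,0,-0.04],[0,0.17,-0.03,-3,0.02,0,-0.04],[0,0.6,-0.03,-3,0.02,0,-0.04],[0,1,-0.03,-3,0.02,0,-0.04],[0,1.4,-0.03,-3,0.02,0,-0.04],[0,1.8,-0.03,-3,0.02,0,-0.04],[0,2,-0.03,-3,0.02,0,-0.04],[0,2.1,-0.03,-3,0.02,0,-0.04],[0,2.1,-0.03,-3,0.02,0,-0.04],[0,2.1,-0.03,-3,0.02,0,-0.04]]}}

```text
t: 11.43
tcp_pos: [517.2, 24.6, 102.5]
tcp_rot: [2.707, 1.57, 0.635]
contact_force: [0.3, 0.3, 0.2]
gripper_width: 1.001
```

>>> {"method": "play_rows", "body": {"moves": [[0.4,0,0,0,0,0,0],[0.6,0,0,0,0,0,0],[0.7,0,0,0,0,0,0],[0.75,0,0,0,0,0,0],[0.8,0,0,0,0,0,0],[0.85,0,0,0,0,0,0],[1,0,0,0,0,0,0],[1,0,0,0,0,0,0],[1,0,0,0,0,0,0],[1,0,0,0,0,0,0],[1,0,0,0,0,0,0],[1,0,0,0,0,0,0],[1,0,0,0,0,0,0],[1,0,0,0,0,0,0]]}}

```text
t: 12.6
tcp_pos: [516.9, 24.8, 102.4]
tcp_rot: [-2.621, 1.57, 1.591]
contact_force: [-0.8, 0.8, 1.4]
gripper_width: 0.166
```

```bash
python3 - <<'E'
from h import *
s=ctrl.read_state(); R=Ro.from_euler('xyz',s['tcp_rot']).as_matrix(); print(s['gripper_width']*94,s['contact_force'],s['torque'],s['q'].round(2),s['tcp_pos'])
print("y yaw",np.degrees(np.arctan2(R[1,1],R[0,1])))
print(row([517,25,103],DOWN(-87)))
E
```

```text
15.567641900825308 [-0.82934215  0.8279006   1.42977225] [0.0434906  0.40718442 0.0053134 ] [-0.06  0.06  1.61  0.    1.48  0.44] [516.87335811  24.77133889 102.44777102]
y yaw -28.6982852018408
[-1.800e-02  0.000e+00 -9.000e-03  9.717e+00 -5.000e-03  8.000e-03]
```

Handle gripped (15.6 mm). I'll turn the carousel clockwise by about 58.3° (9.72 units) gently.

>>> {"method": "play_rows", "body": {"moves": [[1,0,0,0,0.1,0,0],[1,0,0,0,0.3,0,0],[1,0,0,0,0.6,0,0],[1,0,0,0,1,0,0],[1,0,0,0,1.4,0,0],[1,0,0,0,1.8,0,0],[1,0,0,0,2.2,0,0],[1,0,0,0,2.6,0,0],[1,0,0,0,3,0,0],[1,0,0,0,3.4,0,0],[1,0,0,0,3.8,0,0],[1,0,0,0,4.2,0,0],[1,0,0,0,4.6,0,0],[1,0,0,0,4.9,0,0],[1,0,0,0,5.1,0,0],[1,0,0,0,5.2,0,0],[1,0,0,0,5.2,0,0]]}}

```text
t: 14.02
tcp_pos: [516.9, 24.7, 102.5]
tcp_rot: [-2.08, 1.57, 1.587]
contact_force: [-0.9, 0.4, 0.6]
gripper_width: 0.168
```

```bash
python3 - <<'E'
from h import *
s=ctrl.read_state(); print(s['gripper_width']*94,s['contact_force'],s['torque'],s['q'].round(2),s['tcp_pos'])
print(row([517,25,102.5],DOWN(-87)))
E
```

```text
15.762676449333718 [-0.93385477  0.43080423  0.57973747] [ 0.00249588  0.2727497  -0.04652898] [-0.06  0.06  1.61  0.    1.48  0.98] [516.8725435   24.7393061  102.45581495]
[-1.000e-03 -5.000e-03 -8.000e-03  4.512e+00 -3.000e-03  9.000e-03]
```

>>> {"method": "play_rows", "body": {"moves": [[1,0,0,0,0.1,0,0],[1,0,0,0,0.3,0,0],[1,0,0,0,0.6,0,0],[1,0,0,0,1,0,0],[1,0,0,0,1.4,0,0],[1,0,0,0,1.8,0,0],[1,0,0,0,2.2,0,0],[1,0,0,0,2.6,0,0],[1,0,0,0,3,0,0],[1,0,0,0,3.4,0,0],[1,0,0,0,3.8,0,0],[1,0,0,0,4.1,0,0],[1,0,0,0,4.3,0,0],[1,0,0,0,4.45,0,0],[1,0,0,0,4.51,0,0],[1,0,0,0,4.51,0,0],[1,0,0,0,4.51,0,0]]}}

```text
t: 15.43
tcp_pos: [516.9, 24.7, 102.5]
tcp_rot: [-1.662, 1.57, 1.532]
contact_force: [-0.9, 0.6, 0.3]
gripper_width: 0.164
```

```bash
python3 - <<'E'
from h import *
from scipy.optimize import least_squares
s=ctrl.read_state(); print(s['gripper_width']*94,s['contact_force'],s['torque'],s['q'].round(2),s['tcp_pos'],row([517,25,102.5],DOWN(-87)))
G=np.array([517+90*np.cos(np.radians(183)),25+90*np.sin(np.radians(183))]); print("goal",G)
for n in ("scene","top"):
    im,d=viewer.capture(n); W=cloud(n,d).reshape(-1,3); p=proj(n,[*G,60])[0].astype(int); u0,v0=p[0]-80,p[1]-70; print(n,u0,v0)
    cv2.imwrite(f'pics/{n}4.png',cv2.resize(im[v0:v0+120,u0:u0+160],None,fx=5,fy=5,interpolation=cv2.INTER_CUBIC))
    q=W[(np.hypot(W[:,0]-G[0],W[:,1]-G[1])<32)&(W[:,2]>33)&(W[:,2]<112)]
    if len(q)<30: print(len(q)); continue
    print("ztop",np.percentile(q[:,2],98))
    for a,b in ((33,65),(65,98),(33,98)):
        k=q[(q[:,2]>a)&(q[:,2]<b)]
        if len(k)<10: continue
        f=least_squares(lambda c:np.hypot(k[:,0]-c[0],k[:,1]-c[1])-25,G,loss="soft_l1"); v=f.x-[517,25]; print(f.x.round(1),abs(f.fun).mean().round(2),len(k),"ang",np.degrees(np.arctan2(v[1],v[0]))%360,np.hypot(*v))
E
```

```text
15.416684298071566 [-0.94828655  0.6328991   0.25950516] [0.00983917 0.30298284 0.0026018 ] [-0.06  0.06  1.61  0.    1.48  1.46] [516.88389307  24.74051399 102.47402359] [-0.001 -0.008 -0.004  0.002 -0.001  0.009]
goal [427.12334187  20.28976394]
scene 283 197
ztop 107.23035449537605
[430.1  20.4] 0.99 195 ang 183.01009741040028 87.03815440375415
[429.9  20.7] 0.91 212 ang 182.79748322016346 87.19992115715068
[430.   20.6] 0.96 407 ang 182.89533558507682 87.11960771299066
top 249 214
ztop 109.76556794771926
[430.   19.3] 0.11 17 ang 183.71571150636944 87.21510928612801
[430.   19.3] 0.09 12 ang 183.73824942304918 87.14489444922299
[430.   19.3] 0.11 29 ang 183.720469308841 87.17034722823568
```

View pics/top4.png

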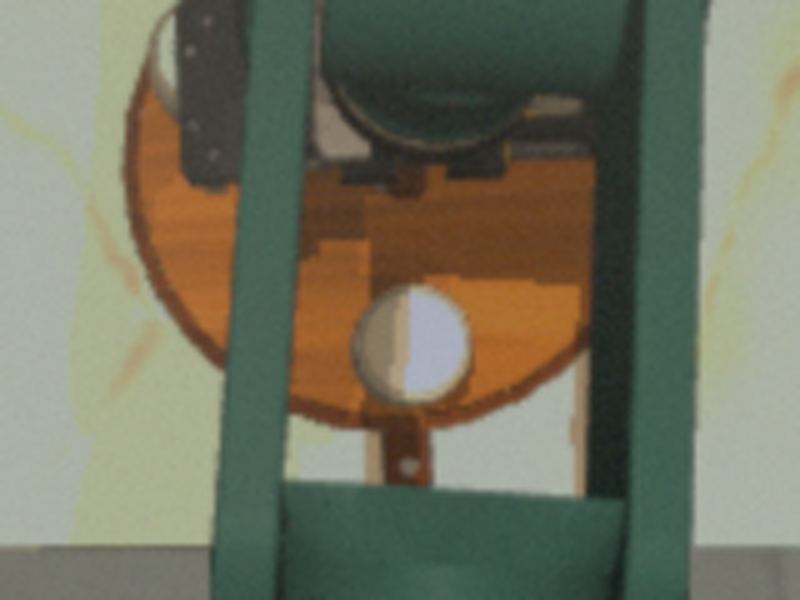

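View pics/scene4.png

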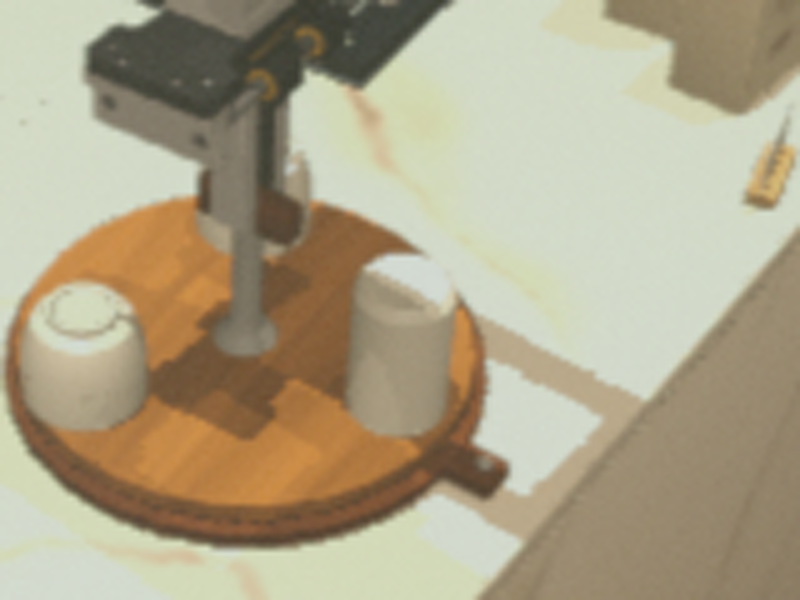

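The top crop shows the cup's top disc centred at about (412,345), above the nose with its dot at (408,466). The scene crop shows the cup upright on the turntable at the nose, with the fingers on the handle. One last angle check with rays, then sign off.

```bash
python3 - <<'E'
from h import *
f=lambda u,v,z:ray('top',249+(u+.5)/5-.5,214+(v+.5)/5-.5,z)
for nm,p in (("dot",f(408,466,12)),("cup",f(411.5,345,106))):
    v=p[:2]-[517,25]; print(nm,p.round(1),np.degrees(np.arctan2(v[1],v[0]))%360,np.hypot(*v))
s=ctrl.read_state(); print(s['t'],s['gripper_width'],s['contact_force'],abs(s['qd']).max())
E
```

```text
dot [378.2  17.2  12. ] 183.20123778275004 139.05097466550458
cup [428.3  20.8 106. ] 182.72053443739782 88.799145888082
15.5333 0.1684342430219399 [-1.35497614  0.07107448 -0.21096608] 0.0018584461497383237
```

```bash
python3 -c "
from workcell import ctrl
print(ctrl.sign_off())"
```

```text
the job is handed in; nothing more can be done
None
```

The job is done and handed in at about 15.5 s. The cup is mouth down over the bare post, released, and turned to the front, with the gripper still holding the crossbar handle.

- **Placing:** I gripped the cup along its axis near its centre of mass and set it down until the wrist force began to rise. After release it stood upright, with its closed end measured at about 106–107 mm (106 expected).
- **Turning:** I turned the carousel about 58° clockwise by the handle. The nose measured at 183.0–183.2°. The cup came out at 182.7–182.9° from two of the checks.
- **Disagreements:** A third fit of the cup from the top camera, using only 29 points, gave 183.7°. The depth fits put the cup 87 mm from the axis instead of 90 mm, within the play on the post and the calibration error.
- **At hand-in:** The arm was still, the jaws were on the bar at about 15.6 mm, and contact force was about 1 N. I kept the arm clear of the ribbon spool and carton and never went near the right side of the counter. I did not check the bystanders' positions afterwards, and I never identified the price card in the images.

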